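Set the mixer's speed selector to mark 6 and start it

TASK

Set the speed selector on top of the bench mixer to the sixth of its eight marks, counting clockwise from the thinnest mark, by pushing its pointer gently round with the fingertips, click by click, without gripping it. When it rests at that mark, press the round start button all the way down and let go of it. Do not press the button at any other setting, and leave the rack, the bottle on the mixer and everything on the table where they stand.

Things in the scene. Friction and masses are not known exactly. Their poses are not given: they have to be found in the camera images.
- mixer: bench tube mixer: low white housing, 200 (x) by 260 mm (y), fixed; its panel is 51 mm above the table. Origin at the centre of its underside; x points away from the operator's side, y to the operator's left. Selector on the left half (axis at x +20, y +50 mm), start button in front of it; dark platform (top at 55 mm) with a tube rack and a dropper bottle on the right half.
- dial_axis (a point): top of the selector on its axis, 36 mm above the panel. Black: round skirt 64 mm across, 6 mm high; hub 30 mm across; upright pointer bar 14 mm wide, from 6 to 36 mm above the panel, reaching 52 mm from the axis on the pointing side (white line on top), 20 mm on the other. Within 90 mm of the axis only the start button also rises from the panel.
- dial_tip (a point): end of the pointer bar at the height of its top, 52 mm from the axis; the selector points from dial_axis to dial_tip. Its eight marks are short black lines on the panel, 56 to 70 mm from the axis, clockwise from 2 to 9 mm thick; at the thinnest (mark 1) the pointer points 105 degrees counter-clockwise from the mixer's x.
- dial (a joint): selector angle, rad, growing clockwise from above. Clicks 0.524 apart: mark 1 (thinnest) at 0, mark 8 at 3.665, stops just beyond. Starts at one of marks 1 to 4. A push of about 3 N at 45 mm from the axis carries the pointer over a click; past half-way between two marks it springs on by itself and rests at the next. Over 20 N is rough.
- start (a joint): travel of the start button in m: 0 up, 0.006 fully down; springs back when released; about 4 N presses it fully
- start_top (a point): centre of the top face of the start button, a round white button 26 mm across in a grey housing, 88 mm from the selector's axis on the operator's side; it is pressed straight down
- tube_rack_1: tube rack, 62x105x42 mm, loaded with capped tubes, loose on the mixer's platform; to be left alone. Origin at the centre of its underside
- dropper_1: small white dropper bottle with a ribbed screw cap, 30 mm across, 62 mm tall, loose on the platform in front of the rack; to be left alone. Origin at the centre of its underside
- beaker: white beaker, 56 mm across, 69 mm tall, loose on the table to the left of the mixer; to be left alone. Origin at the centre of its underside
- petri_1: flat clear petri dish, 92 mm across, 15 mm high, loose on the table to the left; to be left alone. Origin at the centre of its underside
- timer: small white timer lying flat, 72x62x18 mm, loose on the table to the right; to be left alone. Origin at the centre of its underside
- reagent_bottle_5: white reagent bottle with a screw cap, 50 mm across, 100 mm tall, loose on the table to the right; to be left alone. Origin at the centre of its underside
- marker_1: marker pen, 137 mm long, 14 mm thick, loose on the table to the right; to be left alone. Origin at the centre of its underside

How it is judged:
By the outcome, as a careful person would: the job done as asked, in the order asked, and still so for the second after the job is handed in, with the robot touching nothing.
It also fails if it takes over 54 s, if anything falls off the work surface, if the arm or the gripper's body presses on something with over 40 N, if the wrist force passes 120 N, or if a joint passes its speed limit or range.

ROBOT

A 6-joint arm with a two-finger parallel gripper is mounted at the origin on a cart in front of the work surface, level with it; the furniture and walls round the work are solid. World frame = base frame: x ahead of the robot, y to its left, z up, the work surface at z = 0. Lengths are in m, angles in rad, forces in N, time in s.
With the tool pointing down it reaches from about 0.225 to 0.875 m from the base axis. Payload 3.4 kg.
Tool frame: the origin (TCP) lies at the very end of the fingers, on their centre line; the grasp point (between the pads) lies 19 mm behind it; z points along the fingers, y is the line along which they close (so a half turn about z gives the same grasp; the last joint's range is limited). The gripper opens to 85 mm and grips with 20 to 120 N. Pads are 22 mm wide; open, the fingers measure 114 mm over their backs; the gripper's body (76 mm by 85 mm) begins 54 mm behind the grasp point. The pads swing forward as they close: fully open they stand 13 mm farther back than shut.
Start: joints at [1.122, 0.276, 1.505, -0, 1.361, -0.121], TCP at [0.185, 0.544, 0.198] pointing down, gripper open.
Joint ranges: [-2.89, 2.89], [-0.75, 2.08], [0.22, 2.7], [-1.18, 4.32], [0.11, 2.71], [-2.7, 2.7]. Speed limits (rad/s): [2.57, 2.57, 3.14, 3.14, 3.14, 3.14].

INTERFACE

Orientations are given as a rotation vector (axis times angle).
In Python, from station import ctrl gives the robot as it stands. The module is installed in compiled form; this text tells all that it offers.
- The arm moves only by the tool play_rows, never from a script. Its argument "commands" is a list of rows, each an object of numbers: "tx", "ty", "tz": the shift along the tool's x, y, z in cm; "rx", "ry", "rz": the turn, a rotation vector about the tool's x, y, z in degrees. A call has 1 to 5 rows; each row is the pose to reach, as a shift and turn from the pose commanded when the call began, along the tool's axes at that moment; what a row does not reach only later rows make up. A row lasts 1/12 s, in which the tool goes at most 41.7 mm and 7.16 degrees, less where a joint would pass 70% of its speed; a pose out of reach is approached as far as the arm can. A call with a gripper value outside its range is refused whole. "claw" is the opening, from -1 (shut) to 1 (fully open), set as the call begins (left out, the last holds). The fingers move at their own pace and stop on an object; the grip force is fixed at half the most. Time passes only in rows, so rows that repeat a pose let the fingers close. It gives the time, the measured TCP pose, the force, the opening and the grip force at its end, in the units of the state.
- ctrl.get_state(): the state, without advancing time (a new reading comes with each control period).
- ctrl.camera(name): name is "side" or "top" or "wrist"; returns the picture (384x512x3 uint8, red, green, blue); there is no depth.
- ctrl.camera_model(name): a dict with "K" (3x3 intrinsics, pixels), "view" (4x4, takes a point from world to camera coordinates); the wrist camera has in their place "mount" (4x4, takes a point from camera to tool coordinates, whose origin is the TCP and whose axes are the flange's). Camera axes: x right, y down, z forward; pixel columns grow to the right and rows downward; lengths in m; the calibration is good to about 2 mm. A picture is of the moment at which its call begins: read the wrist's pose just before it. camera_model takes no time and is no camera call.
- ctrl.job_done(): hands the job in; it is judged then, once.
Trained networks look in the newest picture that a camera, given by its name, has taken for a name from the list of things; names that differ only in an ending like _2 or _b are one class to them, and where a whole thing is asked for, a point or a joint stands for the part that bears it (a point fixed in the world has none). Each returns a list of dicts, best first, with "confidence" (0 to 1); they miss things now and then, are a little off and sometimes report something else, mostly with a low value. They report only what shows in the picture. A call takes as long as a camera call.
- ctrl.boxes_of(camera, label): "rect" ([left, top, right, bottom] in pixels, round what is visible of it).
- ctrl.mark_of(camera, label): "at" ([column, row] in pixels: a listed point, or the origin of a listed thing).
The state is a dict: "time": time; "joints": joint angles; "dq": joint speeds; "joint_efforts": joint torques, N m; "eef_pos": TCP position; "tcp_rot": TCP orientation; "wrist_force": force on the tool from outside, world axes, zero at the start; "torque": the same for the moment, N m; "gripper_width": finger opening in m; "gripper_force": force on a finger pad.
Only numpy, scipy, OpenCV 4.12 (cv2) and the standard library are available. Lean on these libraries where they do the work, as an engineer would, in place of code of your own. Each camera call takes 0.05 s, during which the arm holds its last target. There are 200 camera calls.

## Working session

There is one attempt and no reset: what is moved stays moved. The work goes in short steps, Python scripts to look and compute and a tool call to move; the robot and the scene stay as the last step left them, time stands still between calls to the robot, and variables do not carry over. Pictures are saved under pics/ and viewed, at most 10 in all, crops included, and the job is handed in when it is done.

Besides the shell and the picture viewer there is one more tool, called after "Request:" as name([rows], argument=value, ...), one row to a line, values as JSON. play_rows: Moves the arm, as the interface text tells. Its arguments: {"type":"object","properties":{"commands":{"type":"array"},"claw":{"type":"number"}},"required":["commands"]}

```bash
mkdir -p pics; cat > h.py <<'E'
import numpy as np, cv2
from station import ctrl
from scipy.spatial.transform import Rotation as R
def cam(n):
    s=ctrl.get_state(); m=ctrl.camera_model(n); im=ctrl.camera(n)
    if 'view' in m: V=np.array(m['view'])
    else:
        T=np.eye(4);T[:3,:3]=R.from_rotvec(s['tcp_rot']).as_matrix();T[:3,3]=s['eef_pos']
        V=np.linalg.inv(T@np.array(m['mount']))
    return im,np.array(m['K']),V
def onz(p,z,K,V):
    C=np.linalg.inv(V); d=C[:3,:3]@np.linalg.solve(K,[p[0],p[1],1]); o=C[:3,3]
    return o+d*(z-o[2])/d[2]
def proj(P,K,V):
    c=V[:3,:3]@P+V[:3,3]; q=K@c; return q[:2]/q[2]
def save(n,im): cv2.imwrite('pics/'+n,cv2.cvtColor(im,cv2.COLOR_RGB2BGR))
E
python3 - <<'E'
from h import *
np.set_printoptions(precision=4,suppress=True)
s=ctrl.get_state();print(s['eef_pos'],s['tcp_rot'],s['wrist_force'],s['time'])
print(R.from_rotvec(s['tcp_rot']).as_matrix())
ims=[]
for n in ['top','side']:
    im,K,V=cam(n); ims.append(im); print(n,'cam at',np.linalg.inv(V)[:3,3])
    for l,z in [('dial_axis',.087),('dial_tip',.087),('start_top',None),('mixer',0),('tube_rack_1',.055),('dropper_1',.055)]:
        for r in ctrl.mark_of(n,l)[:2]: print(l,r['confidence'],np.array(r['at']),onz(r['at'],z if z is not None else .06,K,V))
save('a_top.png',ims[0]);save('a_side.png',ims[1])
E
```

```text
[0.1849 0.5438 0.1968] [-0.5125 -3.099   0.0029] [ 0.4809  0.3532 -0.3761] 0.0
[[-0.9468  0.3219 -0.0008]
 [ 0.3219  0.9468 -0.0017]
 [ 0.0002 -0.0019 -1.    ]]
top cam at [0.3139 0.0109 1.6866]
dial_axis 0.51 [237.8 184.8] [0.5662 0.1266 0.087 ]
dial_tip 0.7 [225.4 187.5] [0.5539 0.1808 0.087 ]
start_top 0.6 [235.5 203.9] [0.4849 0.1373 0.06  ]
start_top 0.5 [224.8 188.8] [0.5521 0.1862 0.06  ]
mixer 0.63 [253.8 189.7] [0.5576 0.0588 0.    ]
mixer 0.62 [328.1 200.8] [ 0.5088 -0.2814  0.    ]
tube_rack_1 0.56 [269.4 186.2] [ 0.5659 -0.0122  0.055 ]
dropper_1 0.46 [262.5 208.1] [0.4677 0.0178 0.055 ]
side cam at [ 0.2799 -1.1672  1.1085]
dial_axis 0.64 [271.7 185.8] [0.5724 0.1265 0.087 ]
dial_tip 0.64 [266.1 180.4] [0.5589 0.1599 0.087 ]
start_top 0.54 [246.6 189. ] [0.4891 0.1556 0.06  ]
mixer 0.82 [265.8 214.5] [0.5453 0.0786 0.    ]
tube_rack_1 0.61 [275.  219.2] [ 0.5578 -0.0108  0.055 ]
dropper_1 0.52 [244.9 215.3] [0.4629 0.0231 0.055 ]
```

View pics/a_top.png

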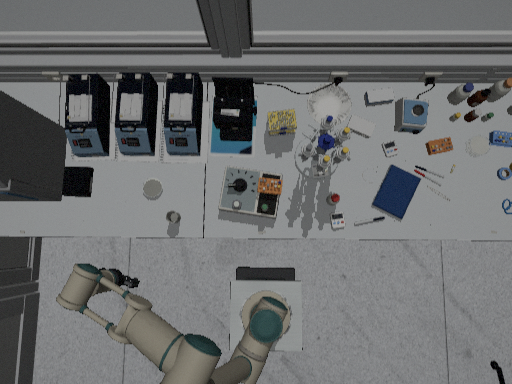

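View pics/a_side.png

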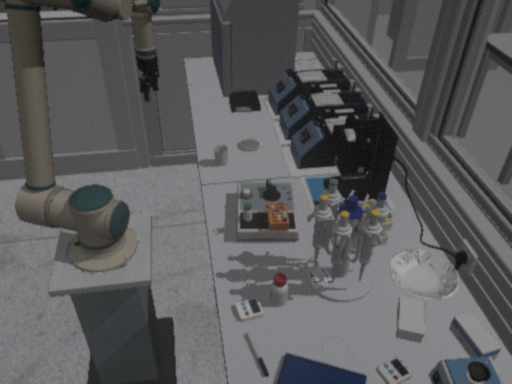

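The top view shows the mixer at about (250,193), with the dial at (238,185), its pointer towards the left, and the white button at (236,204). The side view agrees: dial at (271,188) and button at (247,192). I'll go closer with the wrist camera, fingers shut.

Request:
play_rows([
  {"tx": -2, "ty": -1.4, "tz": -1.5},
  {"tx": -5, "ty": -3.5, "tz": -3},
  {"tx": -8, "ty": -5.6, "tz": -4.5},
  {"tx": -11, "ty": -7.7, "tz": -6},
  {"tx": -14, "ty": -9.8, "tz": -7.5},
], claw=-1)

```text
validation failed for argument at $.co...
```

Request:
play_rows([
  {"tx": -3, "ty": -2.1, "tz": -1},
  {"tx": -6, "ty": -4.2, "tz": -2},
  {"tx": -9, "ty": -6.3, "tz": -3},
  {"tx": -12, "ty": -8.4, "tz": -4},
  {"tx": -15, "ty": -10.5, "tz": -5},
])

```text
validation failed for argument at $.co...
```

Request:
play_rows([
  {"tx": -3, "ty": -2.1},
  {"tx": -6, "ty": -4.2},
  {"tx": -9, "ty": -6.3},
  {"tx": -11, "ty": -8},
  {"tx": -11, "ty": -8},
])

```text
validation failed for argument at $.co...
```

```bash
python3 - <<'E'
from h import *
np.set_printoptions(precision=4,suppress=True)
s=ctrl.get_state();print(s['eef_pos'],s['tcp_rot'],s['wrist_force'],s['time'],s['gripper_width'])
print(R.from_rotvec(s['tcp_rot']).as_matrix(), ctrl.camera_model('wrist')['mount'])
im,K,V=cam('wrist');print(K)
for l,z in [('dial_axis',.087),('dial_tip',.087),('start_top',.06),('mixer',0),('tube_rack_1',.055),('dropper_1',.055)]:
    for r in ctrl.mark_of('wrist',l)[:2]: print(l,r['confidence'],np.array(r['at']),onz(r['at'],z,K,V))
save('b.png',im)
E
```

```text
[0.1851 0.5444 0.1978] [0.5126 3.0995 0.0002] [-0.4869 -0.1448  0.3032] 0.7 0.08519308458455847
[[-0.9467  0.322   0.    ]
 [ 0.322   0.9467  0.0001]
 [-0.      0.0001 -1.    ]] [[-0.001  -0.9464 -0.3229  0.0813]
 [ 1.     -0.0007 -0.001   0.    ]
 [ 0.0007 -0.3229  0.9464 -0.1767]
 [ 0.      0.      0.      1.    ]]
[[309.4867   0.     257.392 ]
 [  0.     309.4867 192.296 ]
 [  0.       0.       1.    ]]
```

View pics/b.png

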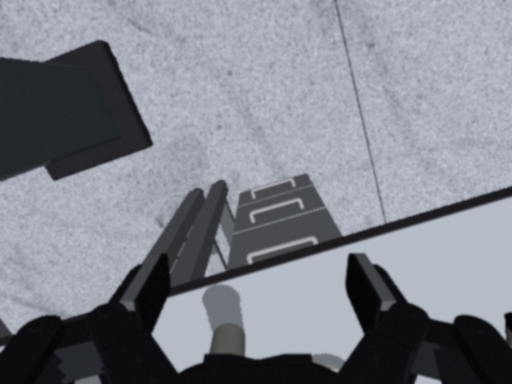

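The wrist camera works; this picture shows floor and the table edge, because the moves were refused. I'll retry with all six numbers in each row.

Request:
play_rows([
  {"tx": -2, "ty": -1.4, "tz": -1.5, "rx": 0, "ry": 0, "rz": 0},
  {"tx": -5, "ty": -3.5, "tz": -3, "rx": 0, "ry": 0, "rz": 0},
  {"tx": -8, "ty": -5.6, "tz": -4.5, "rx": 0, "ry": 0, "rz": 0},
  {"tx": -11, "ty": -7.7, "tz": -6, "rx": 0, "ry": 0, "rz": 0},
  {"tx": -14, "ty": -9.8, "tz": -7.5, "rx": 0, "ry": 0, "rz": 0},
], claw=-1)

```text
time: 1.47
eef_pos: [0.2866, 0.4052, 0.2735]
tcp_rot: [0.511, 3.099, 0.0]
wrist_force: [1.9, 0.6, 0.6]
gripper_width: 0.0257
gripper_force: 0.0
```

Request:
play_rows([
  {"tx": -3, "ty": -2.1, "tz": -1, "rx": 0, "ry": 0, "rz": 0},
  {"tx": -6, "ty": -4.2, "tz": -2, "rx": 0, "ry": 0, "rz": 0},
  {"tx": -9, "ty": -6.3, "tz": -3, "rx": 0, "ry": 0, "rz": 0},
  {"tx": -12, "ty": -8.4, "tz": -4, "rx": 0, "ry": 0, "rz": 0},
  {"tx": -15, "ty": -10.5, "tz": -5, "rx": 0, "ry": 0, "rz": 0},
])

```text
time: 1.88
eef_pos: [0.395, 0.2572, 0.3235]
tcp_rot: [0.512, 3.099, 0.001]
wrist_force: [1.3, 1.0, -0.4]
gripper_width: -0.0002
gripper_force: 0.0
```

Request:
play_rows([
  {"tx": -3, "ty": -2.1, "tz": 0, "rx": 0, "ry": 0, "rz": 0},
  {"tx": -6, "ty": -4.2, "tz": 0, "rx": 0, "ry": 0, "rz": 0},
  {"tx": -9, "ty": -6.3, "tz": 0, "rx": 0, "ry": 0, "rz": 0},
  {"tx": -11, "ty": -8, "tz": 0, "rx": 0, "ry": 0, "rz": 0},
  {"tx": -11, "ty": -8, "tz": 0, "rx": 0, "ry": 0, "rz": 0},
])

```text
time: 2.3
eef_pos: [0.4755, 0.1434, 0.3222]
tcp_rot: [0.521, 3.096, -0.004]
wrist_force: [0.0, 1.1, 0.6]
gripper_width: -0.0003
gripper_force: 0.0
```

```bash
python3 - <<'E'
from h import *
np.set_printoptions(precision=4,suppress=True)
s=ctrl.get_state();print(s['eef_pos'],s['tcp_rot'],s['wrist_force'],s['time'],s['gripper_width'])
im,K,V=cam('wrist');np.savez('b.npz',im=im,K=K,V=V)
for l,z in [('dial_axis',.087),('dial_tip',.087),('start_top',.06),('mixer',0),('tube_rack_1',.055),('dropper_1',.055)]:
    for r in ctrl.mark_of('wrist',l)[:2]: print(l,r['confidence'],np.array(r['at']),onz(r['at'],z,K,V))
save('c.png',im)
E
```

```text
[0.4755 0.1434 0.3222] [ 0.5211  3.0964 -0.0044] [0.0372 1.0623 0.6064] 2.3 -0.00031739958741899637
dial_axis 0.93 [264.7 222.2] [0.5786 0.1178 0.087 ]
dial_tip 0.69 [296.1 205.9] [0.5691 0.1683 0.087 ]
start_top 0.62 [251.5 160.1] [0.491  0.1278 0.06  ]
start_top 0.24 [423.  52.] [0.4291 0.3854 0.06  ]
mixer 0.55 [235.1 192. ] [0.5468 0.077  0.    ]
tube_rack_1 0.68 [184.2 233.3] [ 0.569  -0.0134  0.055 ]
dropper_1 0.63 [170.3 177. ] [0.4766 0.0042 0.055 ]
```

View pics/c.png

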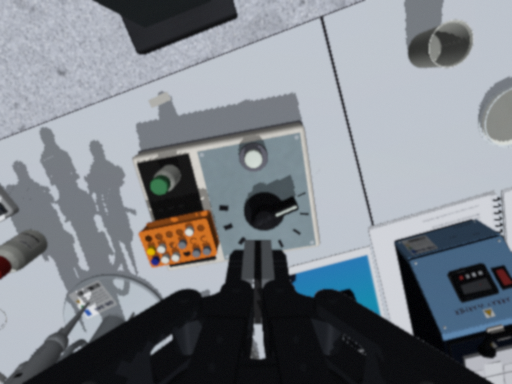

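The picture shows the mixer at (235,195): dial near (264,212) with its white line towards (297,206), button at (253,158), bottle at (165,180), rack at (180,238). I'll enlarge the dial and overlay the mark model.

```bash
python3 - <<'E'
from h import *
d=np.load('b.npz');im,K,V=d['im'],d['K'],d['V']
x0,y0,x1,y1=195,135,325,260
A=cv2.resize(im[y0:y1,x0:x1],None,fx=4.6,fy=4.6,interpolation=cv2.INTER_CUBIC)
B=A.copy()
ax=np.array([.5786,.1178]);yaw=np.deg2rad(-6.5)
def dot(P,c):
    p=(proj(np.array(P),K,V)-[x0,y0]+.5)*4.6; cv2.circle(A,tuple(int(v) for v in p),3,c,-1)
for i in range(8):
    a=yaw+np.deg2rad(105-30*i)
    for r in (.056,.070): dot([*(ax+r*np.array([np.cos(a),np.sin(a)])),.051],(255,0,0) if i else (255,255,0))
    dot([*(ax+.052*np.array([np.cos(a),np.sin(a)])),.087],(0,255,0))
dot([*ax,.087],(0,255,0));dot([*ax,.051],(255,0,0))
save('d.png',A)
E
```

```text
(no output)
```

View pics/d.png

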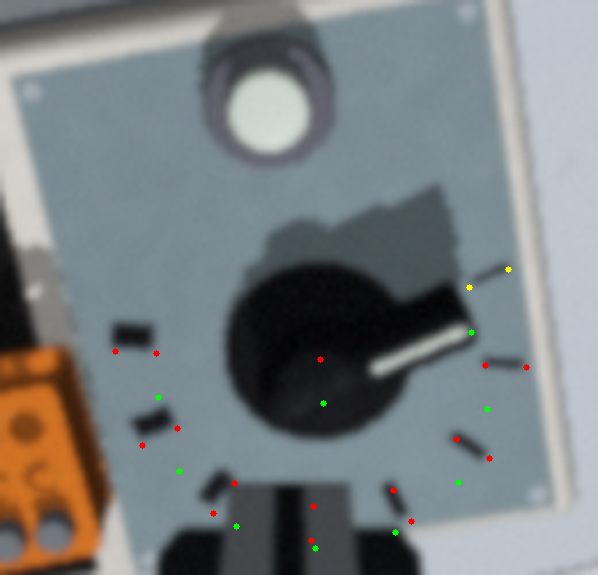

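```bash
cat > fit.py <<'E'
from h import *
from scipy.optimize import least_squares
d=np.load('b.npz');K,V=d['K'],d['V']
px={0:(492,272),1:(504,363),2:(472,448),3:(398,500),5:(216,487),6:(153,422),7:(132,336)}
def u(a): return np.array([np.cos(a),np.sin(a)])
def f(p):
    out=[]
    for i,q in px.items():
        P=[*(p[:2]+.063*u(p[2]+np.deg2rad(105-30*i))),.051]
        out+=list(proj(np.array(P),K,V)-(np.array(q)/4.6+[195,135]-.5))
    return out
r=least_squares(f,[.5786,.1178,-.11]);print(r.x,np.rad2deg(r.x[2]),np.round(r.fun,1))
b=np.array([268,110])/4.6+[195,135]-.5
for z in (.055,.063,.070): print(z,onz(b,z,K,V),r.x[:2]-.088*u(r.x[2]))
E
python3 fit.py
```

```text
[ 0.5751049   0.11858037 -0.14925437] -8.551645406132414 [-0.2  0.5  0.1  0.  -0.7 -0.7 -0.4 -0.2  0.3 -0.   0.4  0.1  0.5  0.1]
0.055 [0.49030029 0.12992338 0.055     ] [0.48808326 0.13166604]
0.063 [0.48864487 0.13065514 0.063     ] [0.48808326 0.13166604]
0.07 [0.48719638 0.13129543 0.07      ] [0.48808326 0.13166604]
```

```bash
cat > wp.py <<'E'
from h import *
np.set_printoptions(precision=1,suppress=True)
A=np.array([.5751,.1186]);yaw=-.1493
s=ctrl.get_state();T=R.from_rotvec(s['tcp_rot']).as_matrix();p0=np.array(s['eef_pos'])
print(p0*1000,np.rad2deg(np.arctan2(T[1,0],T[0,0])),'tilt',np.rad2deg(np.arccos(-T[2,2])),'j6',s['joints'][5],s['time'])
def centre(phi,gap=0,z=.066):   # finger centre to bring the pointer phi deg clockwise of mark 1
    a=yaw+np.deg2rad(105-phi); e=np.array([np.cos(a),np.sin(a)]); n=np.array([e[1],-e[0]]) # n clockwise
    h=.011*abs(T[:2,0]@n)+.0145*abs(T[:2,1]@n)
    sgn=[.011*np.sign(T[:2,0]@n)*(T[:2,0]@e),.0145*np.sign(T[:2,1]@n)*(T[:2,1]@e)]
    return np.r_[A+.040*e-(.007+h+gap)*n,z], (.040+sum(sgn))*1000
prev=p0
L=[('above',0,.012,.125),('down',0,.012,.066)]+[(str(f),f,0,.066) for f in (0,25,55,85,115,145)]+[('back',145,.012,.066),('up',145,.012,.125)]
for n,f,g,z in L:
    P,rho=centre(f,g,z); print(n.ljust(6),P*1000,'rho %.0f'%rho,'step cm',T.T@(P-prev)*100); prev=P
E
python3 wp.py
```

```text
[472.1 148.7 322.9] 161.32319558160984 tilt 0.027024695347884747 j6 -1.0806484364147875 2.65
above  [535.7 154.4 125. ] rho 48 step cm [-5.8  2.6 19.8]
down   [535.7 154.4  66. ] rho 48 step cm [ 0.  -0.   5.9]
0      [547.6 155.8  66. ] rho 48 step cm [-1.1  0.5  0. ]
25     [570.7 162.3  66. ] rho 54 step cm [-2.   1.4  0. ]
55     [589.4 162.9  66. ] rho 33 step cm [-1.7  0.7  0. ]
85     [609.3 151.1  66. ] rho 42 step cm [-2.3 -0.5  0. ]
115    [619.9 126.3  66. ] rho 51 step cm [-1.8 -2.  -0. ]
145    [620.4 105.2  66. ] rho 38 step cm [-0.7 -2.  -0. ]
back   [629.4 113.1  66. ] rho 38 step cm [-0.6  1.   0. ]
up     [629.4 113.1 125. ] rho 38 step cm [-0.   0.  -5.9]
```

```bash
sed -i 's/\.040/.038/g' wp.py; cat > refit.py <<'E'
from h import *
from scipy.optimize import least_squares
im,K,V=cam('wrist');np.savez('b.npz',im=im,K=K,V=V);g=cv2.cvtColor(im,cv2.COLOR_RGB2GRAY).astype(float)
def P(p,i): a=p[2]+np.deg2rad(105-30*i); return np.array([p[0]+.063*np.cos(a),p[1]+.063*np.sin(a),.051])
p=np.array([.5751,.1186,-.1493]);yy,xx=np.mgrid[:384,:512]
m={r['at'][0]:r for r in ctrl.mark_of('wrist','dial_axis')};print([ (r['at'],r['confidence']) for r in m.values()])
for it in range(3):
    px={}
    for i in (1,2,6,7):
        c=proj(P(p,i),K,V); w=np.clip(105-g,0,None)*(np.hypot(xx-c[0],yy-c[1])<7)
        if w.sum()>50: px[i]=np.array([(xx*w).sum(),(yy*w).sum()])/w.sum()
    r=least_squares(lambda q:np.concatenate([proj(P(q,i),K,V)-px[i] for i in px]),p);p=r.x
    print(p,np.round(r.fun,1),list(px))
A=cv2.resize(im,(800,600))
for i in range(8): cv2.circle(A,tuple(int(v*800/512) for v in proj(P(p,i),K,V)),2,(255,0,0),-1)
save('e.png',A)
E
python3 refit.py; python3 wp.py
```

```text
[([263.6, 220.1], 0.96)]
[ 0.57493569  0.11817917 -0.14898478] [-0.1 -0.  -0.2 -0.1  0.1 -0.   0.2  0.1] [1, 2, 6, 7]
[ 0.57493569  0.11817917 -0.14898478] [-0.1 -0.  -0.2 -0.1  0.1 -0.   0.2  0.1] [1, 2, 6, 7]
[ 0.57493569  0.11817917 -0.14898478] [-0.1 -0.  -0.2 -0.1  0.1 -0.   0.2  0.1] [1, 2, 6, 7]
[472.2 148.6 322.9] 161.31615147009128 tilt 0.02137062271133425 j6 -1.0807261433826512 2.75
above  [535.9 152.4 125. ] rho 46 step cm [-5.9  2.4 19.8]
down   [535.9 152.4  66. ] rho 46 step cm [ 0.  -0.   5.9]
0      [547.9 153.8  66. ] rho 46 step cm [-1.1  0.5  0. ]
25     [570.1 160.4  66. ] rho 52 step cm [-1.9  1.3  0. ]
55     [587.9 161.6  66. ] rho 31 step cm [-1.6  0.7  0. ]
85     [607.4 150.7  66. ] rho 40 step cm [-2.2 -0.4  0. ]
115    [618.  126.9  66. ] rho 49 step cm [-1.8 -1.9 -0. ]
145    [619.  106.7  66. ] rho 36 step cm [-0.7 -1.9 -0. ]
back   [628.  114.6  66. ] rho 36 step cm [-0.6  1.   0. ]
up     [628.  114.6 125. ] rho 36 step cm [-0.   0.  -5.9]
```

View pics/e.png

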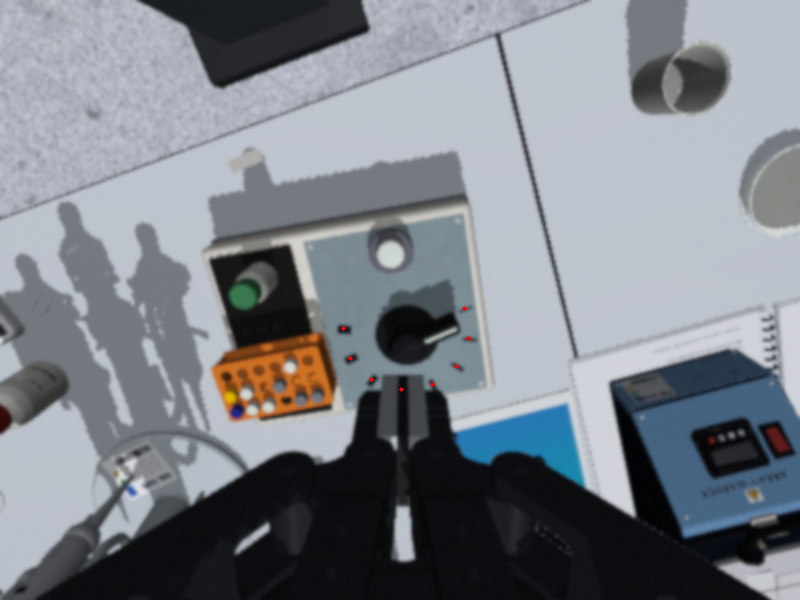

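The refit is consistent to 0.2 px, and the overlay dots sit on the marks. The pointer is at mark 1, and the shut fingertips are only about 17 mm wide along tool y. I'll correct that and plan the approach.

```bash
sed -i 's/\.0145/.009/g;s/\.5751,\.1186/.5749,.1182/;s/\.038/.040/g' wp.py; python3 wp.py
```

```text
[472.2 148.6 322.9] 161.31615147009128 tilt 0.02137062271133425 j6 -1.0807261433826512 2.75
above  [537.8 154.3 125. ] rho 43 step cm [-6.   2.6 19.8]
down   [537.8 154.3  66. ] rho 43 step cm [ 0.  -0.   5.9]
0      [549.8 155.6  66. ] rho 43 step cm [-1.1  0.5  0. ]
25     [570.5 161.9  66. ] rho 49 step cm [-1.8  1.3  0. ]
55     [591.  160.4  66. ] rho 38 step cm [-2.   0.5  0. ]
85     [610.1 146.   66. ] rho 45 step cm [-2.3 -0.8  0. ]
115    [617.9 120.7  66. ] rho 51 step cm [-1.6 -2.2 -0. ]
145    [616.6 101.6  66. ] rho 35 step cm [-0.5 -1.8 -0. ]
back   [625.6 109.6  66. ] rho 35 step cm [-0.6  1.   0. ]
up     [625.6 109.6 125. ] rho 35 step cm [-0.   0.  -5.9]
```

Request:
play_rows([
  {"tx": -1.2, "ty": 0.5, "tz": 3, "rx": 0, "ry": 0, "rz": 0},
  {"tx": -2.4, "ty": 1, "tz": 6.5, "rx": 0, "ry": 0, "rz": 0},
  {"tx": -3.6, "ty": 1.5, "tz": 10, "rx": 0, "ry": 0, "rz": 0},
  {"tx": -4.6, "ty": 2, "tz": 13.5, "rx": 0, "ry": 0, "rz": 0},
  {"tx": -5.3, "ty": 2.3, "tz": 17, "rx": 0, "ry": 0, "rz": 0},
])

```text
time: 3.17
eef_pos: [0.5312, 0.1532, 0.1515]
tcp_rot: [0.511, 3.098, 0.001]
wrist_force: [0.2, 0.7, -0.1]
gripper_width: 0.0002
gripper_force: 0.0
```

Request:
play_rows([
  {"tx": 0, "ty": 0, "tz": 2, "rx": 0, "ry": 0, "rz": 0},
  {"tx": 0, "ty": 0, "tz": 2.8, "rx": 0, "ry": 0, "rz": 0},
  {"tx": 0, "ty": 0, "tz": 2.8, "rx": 0, "ry": 0, "rz": 0},
  {"tx": 0, "ty": 0, "tz": 2.8, "rx": 0, "ry": 0, "rz": 0},
])

```text
time: 3.5
eef_pos: [0.5307, 0.1529, 0.1256]
tcp_rot: [0.511, 3.099, 0.001]
wrist_force: [-0.5, -0.3, -0.5]
gripper_width: 0.0001
gripper_force: 0.0
```

```bash
python3 wp.py
```

```text
[530.7 152.9 125.6] 161.25591498967148 tilt 0.06711434347766147 j6 -1.0892798852601022 3.5
above  [537.8 154.3 125. ] rho 43 step cm [-0.6  0.4  0.1]
down   [537.8 154.3  66. ] rho 43 step cm [ 0.  -0.   5.9]
0      [549.8 155.6  66. ] rho 43 step cm [-1.1  0.5  0. ]
25     [570.5 161.9  66. ] rho 49 step cm [-1.8  1.3  0. ]
55     [591.  160.4  66. ] rho 38 step cm [-2.   0.5  0. ]
85     [610.1 146.   66. ] rho 45 step cm [-2.3 -0.7  0. ]
115    [617.9 120.7  66. ] rho 51 step cm [-1.6 -2.2  0. ]
145    [616.6 101.6  66. ] rho 35 step cm [-0.5 -1.8 -0. ]
back   [625.6 109.6  66. ] rho 35 step cm [-0.6  1.   0. ]
up     [625.6 109.6 125. ] rho 35 step cm [-0.   0.  -5.9]
```

Request:
play_rows([
  {"tx": 0, "ty": 0, "tz": 2, "rx": 0, "ry": 0, "rz": 0},
  {"tx": 0, "ty": 0, "tz": 4, "rx": 0, "ry": 0, "rz": 0},
  {"tx": 0, "ty": 0, "tz": 5.9, "rx": 0, "ry": 0, "rz": 0},
  {"tx": 0, "ty": 0, "tz": 5.9, "rx": 0, "ry": 0, "rz": 0},
])

```text
time: 3.83
eef_pos: [0.5291, 0.1524, 0.0649]
tcp_rot: [-0.512, -3.097, 0.001]
wrist_force: [-0.5, 0.1, -0.1]
gripper_width: 0.0002
gripper_force: 0.0
```

Request:
play_rows([
  {"tx": -0.6, "ty": 0.3, "tz": 0, "rx": 0, "ry": 0, "rz": 0},
  {"tx": -1.2, "ty": 0.6, "tz": 0, "rx": 0, "ry": 0, "rz": 0},
  {"tx": -1.6, "ty": 0.9, "tz": 0, "rx": 0, "ry": 0, "rz": 0},
  {"tx": -1.9, "ty": 1.1, "tz": 0, "rx": 0, "ry": 0, "rz": 0},
  {"tx": -2.2, "ty": 1.3, "tz": 0, "rx": 0, "ry": 0, "rz": 0},
])

```text
time: 4.25
eef_pos: [0.5568, 0.1579, 0.0668]
tcp_rot: [0.512, 3.097, 0.001]
wrist_force: [0.2, -0.6, -0.9]
gripper_width: 0.0001
gripper_force: 0.0
```

Request:
play_rows([
  {"tx": -0.3, "ty": 0.2, "tz": 0, "rx": 0, "ry": 0, "rz": 0},
  {"tx": -0.6, "ty": 0.4, "tz": 0, "rx": 0, "ry": 0, "rz": 0},
  {"tx": -0.9, "ty": 0.6, "tz": 0, "rx": 0, "ry": 0, "rz": 0},
  {"tx": -1.2, "ty": 0.8, "tz": 0, "rx": 0, "ry": 0, "rz": 0},
])

```text
time: 4.58
eef_pos: [0.5695, 0.1615, 0.0657]
tcp_rot: [-0.513, -3.099, -0.0]
wrist_force: [-0.2, -0.4, -0.4]
gripper_width: -0.0004
gripper_force: 0.0
```

```bash
python3 - <<'E'
from h import *
im,K,V=cam('wrist');print(ctrl.get_state()['eef_pos'],ctrl.get_state()['wrist_force'])
for l in('dial_axis','dial_tip'):
    for r in ctrl.mark_of('wrist',l)[:2]: print(l,r['confidence'],r['at'],onz(r['at'],.087,K,V))
p=proj(np.array([.575,.118,.087]),K,V);print(p)
x,y=int(p[0]),int(p[1]);x0,y0=max(0,x-130),max(0,y-110)
save('f.png',cv2.resize(im[y0:y0+220,x0:x0+260],None,fx=2.5,fy=2.5));print(x0,y0)
E
```

```text
[0.57051803 0.16160663 0.06569297] [ 1.41519215  0.62618932 -0.23966956]
dial_axis 0.61 [191.5, 268.2] [0.57434298 0.11929384 0.087     ]
dial_axis 0.34 [26.3, 290.5] [0.5567707  0.02024776 0.087     ]
dial_tip 0.73 [270.7, 236.8] [0.56992585 0.16896406 0.087     ]
[189.87840871 269.75345155]
59 159
```

View pics/f.png

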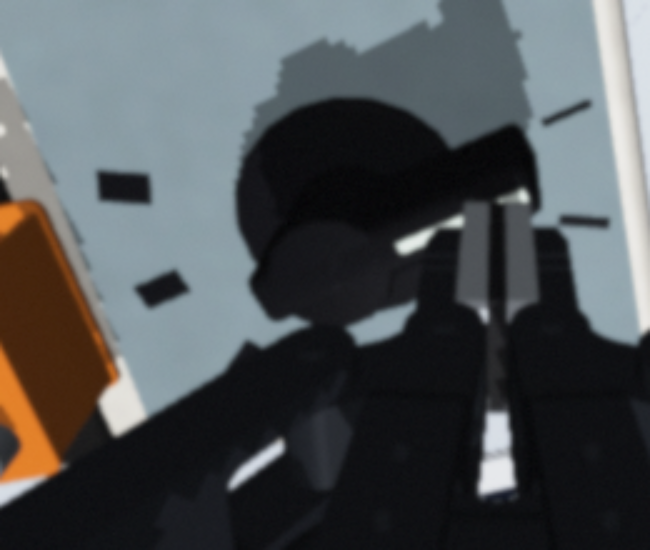

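The pointer is still at mark 1 (white line end at crop (527,195)) although the fingers are over it. The visible finger ends at crop (497,205) lie well behind where the TCP projects, so the shut fingers seem to pass above the bar. I'll check their true end from the side camera.

```bash
python3 - <<'E'
from h import *
s=ctrl.get_state();p=np.array(s['eef_pos']);print(p,s['wrist_force'])
im,K,V=cam('side')
x,y=[int(v) for v in proj(p,K,V)];x0,y0=x-45,y-50
A=cv2.resize(im[y0:y0+75,x0:x0+90],None,fx=8,fy=8,interpolation=cv2.INTER_CUBIC)
for h,c in ((0,(255,0,0)),(.02,(255,255,0)),(.04,(0,255,0)),(.073,(0,0,255))):
    q=(proj(p+[0,0,h],K,V)-[x0,y0]+.5)*8;cv2.circle(A,(int(q[0])+0,int(q[1])),3,c,-1);print(h,q)
save('g.png',A)
imw,K,V=cam('wrist')
for h in (0,.02,.04,.05): print(h,[proj(p+[0,0,h]+np.array([-.947,.322,0])*dx,K,V).round() for dx in (.0,.011)])
E
```

```text
[0.56945157 0.1613797  0.06558451] [ 0.46067905  0.54370824 -0.10084061]
0 [370.20459778 409.67976774]
0.02 [371.74586622 373.58241981]
0.04 [373.31066325 336.93401931]
0.073 [375.94546912 275.22542773]
0 [array([258., 225.]), array([258., 208.])]
0.02 [array([258., 239.]), array([258., 222.])]
0.04 [array([258., 258.]), array([258., 238.])]
0.05 [array([258., 269.]), array([258., 248.])]
```

View pics/g.png

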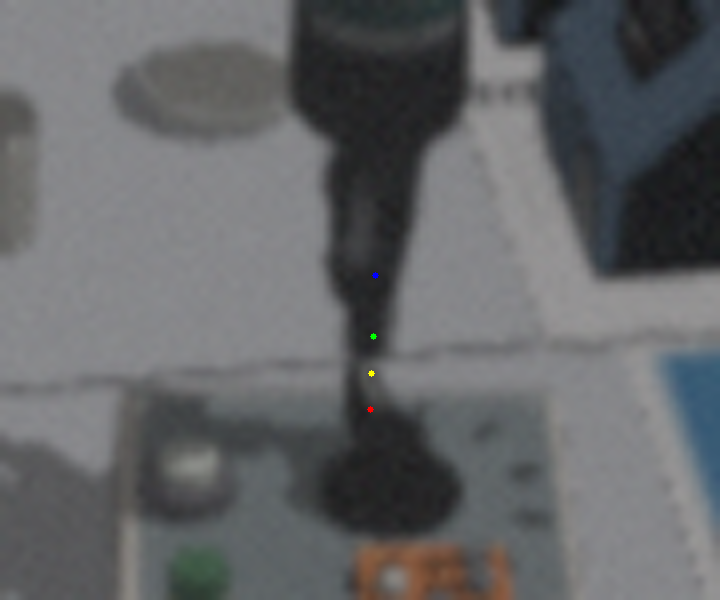

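The side view, together with the wrist view, puts the finger ends about 20–40 mm above the reported TCP, level with or above the bar top. That explains passing over the pointer without force. I'll back off, lower 25 mm and push again.

Request:
play_rows([
  {"tx": 1, "ty": -0.6, "tz": 0, "rx": 0, "ry": 0, "rz": 0},
  {"tx": 2.2, "ty": -1.3, "tz": 0, "rx": 0, "ry": 0, "rz": 0},
  {"tx": 3.5, "ty": -2.1, "tz": 0, "rx": 0, "ry": 0, "rz": 0},
  {"tx": 3.7, "ty": -2.1, "tz": 0, "rx": 0, "ry": 0, "rz": 0},
  {"tx": 3.7, "ty": -2.1, "tz": 0, "rx": 0, "ry": 0, "rz": 0},
])

```text
time: 5.25
eef_pos: [0.5267, 0.1535, 0.0659]
tcp_rot: [-0.513, -3.099, -0.0]
wrist_force: [0.7, 0.4, 0.6]
gripper_width: 0.0001
gripper_force: 0.0
```

Request:
play_rows([
  {"tx": 0, "ty": 0, "tz": 0.6, "rx": 0, "ry": 0, "rz": 0},
  {"tx": 0, "ty": 0, "tz": 1.2, "rx": 0, "ry": 0, "rz": 0},
  {"tx": 0, "ty": 0, "tz": 1.8, "rx": 0, "ry": 0, "rz": 0},
  {"tx": 0, "ty": 0, "tz": 2.4, "rx": 0, "ry": 0, "rz": 0},
  {"tx": 0, "ty": 0, "tz": 2.4, "rx": 0, "ry": 0, "rz": 0},
])

```text
time: 5.67
eef_pos: [0.5266, 0.1532, 0.0398]
tcp_rot: [-0.512, -3.096, 0.001]
wrist_force: [-0.3, 0.7, -0.2]
gripper_width: -0.0002
gripper_force: 0.0
```

Request:
play_rows([
  {"tx": -0.5, "ty": 0.3, "tz": 0, "rx": 0, "ry": 0, "rz": 0},
  {"tx": -1, "ty": 0.6, "tz": 0, "rx": 0, "ry": 0, "rz": 0},
  {"tx": -1.5, "ty": 0.9, "tz": 0, "rx": 0, "ry": 0, "rz": 0},
  {"tx": -1.9, "ty": 1.1, "tz": 0, "rx": 0, "ry": 0, "rz": 0},
  {"tx": -2.2, "ty": 1.3, "tz": 0, "rx": 0, "ry": 0, "rz": 0},
])

```text
time: 6.08
eef_pos: [0.5522, 0.1587, 0.0418]
tcp_rot: [-0.512, -3.098, 0.0]
wrist_force: [-3.5, -0.3, 2.2]
gripper_width: -0.0001
gripper_force: 1.4
```

Contact now occurs where expected (3.5 N). I'll carry on through click 1.

Request:
play_rows([
  {"tx": -0.4, "ty": 0.2, "tz": 0, "rx": 0, "ry": 0, "rz": 0},
  {"tx": -0.8, "ty": 0.4, "tz": 0, "rx": 0, "ry": 0, "rz": 0},
  {"tx": -1.2, "ty": 0.6, "tz": 0, "rx": 0, "ry": 0, "rz": 0},
  {"tx": -1.6, "ty": 0.9, "tz": 0, "rx": 0, "ry": 0, "rz": 0},
  {"tx": -1.6, "ty": 0.9, "tz": 0, "rx": 0, "ry": 0, "rz": 0},
])

```text
time: 6.5
eef_pos: [0.5716, 0.1623, 0.0417]
tcp_rot: [0.513, 3.099, 0.001]
wrist_force: [-0.1, 1.0, -0.6]
gripper_width: -0.0
gripper_force: 0.3
```

```bash
cat > tip.py <<'E'
from h import *
s=ctrl.get_state();print(s['time'],np.round(s['eef_pos'],4),np.round(s['wrist_force'],1))
for c in ('wrist','top','side'):
    im,K,V=cam(c)
    for r in ctrl.mark_of(c,'dial_tip')[:2]:
        P=onz(r['at'],.087,K,V)[:2]-[.5749,.1182];print(c,r['confidence'],'r %.0f mm'%(1000*np.hypot(*P)),'mark %.2f'%(1+(105-8.54-np.rad2deg(np.arctan2(P[1],P[0])))/30))
E
python3 tip.py; python3 wp.py
```

```text
6.5 [0.5716 0.1623 0.0417] [-0.1  1.  -0.6]
top 0.48 r 58 mm mark 1.37
side 0.71 r 35 mm mark 2.06
[570.6 161.9  41.8] 161.22256686869792 tilt 0.026296509004041218 j6 -1.0837750547719505 6.8
above  [537.8 154.3 125. ] rho 43 step cm [ 2.9 -1.8 -8.3]
down   [537.8 154.3  66. ] rho 43 step cm [ 0.  -0.   5.9]
0      [549.8 155.6  66. ] rho 43 step cm [-1.1  0.5  0. ]
25     [570.5 161.9  66. ] rho 49 step cm [-1.8  1.3  0. ]
55     [591.  160.4  66. ] rho 38 step cm [-2.   0.5  0. ]
85     [610.1 146.   66. ] rho 45 step cm [-2.3 -0.7  0. ]
115    [617.9 120.7  66. ] rho 51 step cm [-1.6 -2.1  0. ]
145    [616.6 101.6  66. ] rho 35 step cm [-0.5 -1.8 -0. ]
back   [625.6 109.6  66. ] rho 35 step cm [-0.6  1.   0. ]
up     [625.6 109.6 125. ] rho 35 step cm [-0.   0.  -5.9]
```

Request:
play_rows([
  {"tx": -0.5, "ty": 0.2, "tz": 0, "rx": 0, "ry": 0, "rz": 0},
  {"tx": -1, "ty": 0.3, "tz": 0, "rx": 0, "ry": 0, "rz": 0},
  {"tx": -1.5, "ty": 0.5, "tz": 0, "rx": 0, "ry": 0, "rz": 0},
  {"tx": -2, "ty": 0.5, "tz": 0, "rx": 0, "ry": 0, "rz": 0},
  {"tx": -2, "ty": 0.5, "tz": 0, "rx": 0, "ry": 0, "rz": 0},
])

```text
time: 7.22
eef_pos: [0.5938, 0.1602, 0.042]
tcp_rot: [0.512, 3.096, 0.001]
wrist_force: [1.3, -0.1, -0.7]
gripper_width: -0.0
gripper_force: 0.0
```

Request:
play_rows([
  {"tx": -0.6, "ty": 0, "tz": 0, "rx": 0, "ry": 0, "rz": 0},
  {"tx": -1.2, "ty": -0.2, "tz": 0, "rx": 0, "ry": 0, "rz": 0},
  {"tx": -1.8, "ty": -0.4, "tz": 0, "rx": 0, "ry": 0, "rz": 0},
  {"tx": -2.3, "ty": -0.7, "tz": 0, "rx": 0, "ry": 0, "rz": 0},
  {"tx": -2.3, "ty": -0.7, "tz": 0, "rx": 0, "ry": 0, "rz": 0},
])

```text
time: 7.63
eef_pos: [0.6125, 0.1453, 0.0419]
tcp_rot: [0.514, 3.097, 0.001]
wrist_force: [0.6, 1.3, -0.2]
gripper_width: 0.0
gripper_force: 0.4
```

```bash
python3 tip.py; python3 wp.py
```

```text
7.6333 [0.6125 0.1453 0.0419] [ 0.6  1.3 -0.2]
wrist 0.6 r 52 mm mark 3.99
top 0.59 r 39 mm mark 3.67
side 0.85 r 39 mm mark 4.47
[610.6 146.1  41.8] 161.22759237218733 tilt 0.02417341726960867 j6 -1.1187610653459235 7.9333
above  [537.8 154.3 125. ] rho 43 step cm [ 7.2 -1.6 -8.3]
down   [537.8 154.3  66. ] rho 43 step cm [0.  0.  5.9]
0      [549.8 155.6  66. ] rho 43 step cm [-1.1  0.5  0. ]
25     [570.5 161.9  66. ] rho 49 step cm [-1.8  1.3  0. ]
55     [591.  160.4  66. ] rho 38 step cm [-2.   0.5  0. ]
85     [610.1 146.   66. ] rho 45 step cm [-2.3 -0.7  0. ]
115    [617.9 120.7  66. ] rho 51 step cm [-1.6 -2.1  0. ]
145    [616.6 101.6  66. ] rho 35 step cm [-0.5 -1.8  0. ]
back   [625.6 109.6  66. ] rho 35 step cm [-0.6  1.   0. ]
up     [625.6 109.6 125. ] rho 35 step cm [-0.  -0.  -5.9]
```

The wrist camera puts the selector at mark 4, as planned. Next, the click to mark 5.

Request:
play_rows([
  {"tx": -0.5, "ty": -0.5, "tz": 0, "rx": 0, "ry": 0, "rz": 0},
  {"tx": -0.9, "ty": -1, "tz": 0, "rx": 0, "ry": 0, "rz": 0},
  {"tx": -1.2, "ty": -1.6, "tz": 0, "rx": 0, "ry": 0, "rz": 0},
  {"tx": -1.3, "ty": -2.1, "tz": 0, "rx": 0, "ry": 0, "rz": 0},
  {"tx": -1.3, "ty": -2.1, "tz": 0, "rx": 0, "ry": 0, "rz": 0},
])

```text
time: 8.35
eef_pos: [0.6169, 0.1211, 0.0418]
tcp_rot: [0.515, 3.098, 0.001]
wrist_force: [0.7, 1.5, -0.3]
gripper_width: 0.0
gripper_force: 0.9
```

```bash
python3 tip.py; python3 wp.py | sed -n '1p;8p'; python3 - <<'E'
from h import *
from wp import centre,T
P,_=centre(145);print('need',T.T@(P-np.array(ctrl.get_state()['eef_pos']))*100)
E
```

```text
8.35 [0.6169 0.1211 0.0418] [ 0.7  1.5 -0.3]
wrist 0.77 r 52 mm mark 5.05
wrist 0.34 r 102 mm mark 7.44
top 0.58 r 32 mm mark 4.43
side 0.87 r 42 mm mark 5.25
side 0.24 r 294 mm mark 1.06
[616.9 122.3  41.9] 161.23581868742951 tilt 0.09159969748776978 j6 -1.158073682841394 8.65
115    [617.9 120.7  66. ] rho 51 step cm [-1.6 -2.1  0. ]
[616.9 122.3  41.9] 161.23581868742951 tilt 0.09159969748776978 j6 -1.158073682841394 8.65
above  [537.8 154.3 125. ] rho 43 step cm [ 8.5  0.5 -8.3]
down   [537.8 154.3  66. ] rho 43 step cm [ 0.  -0.   5.9]
0      [549.8 155.6  66. ] rho 43 step cm [-1.1  0.5  0. ]
25     [570.5 161.9  66. ] rho 49 step cm [-1.8  1.3  0. ]
55     [591.  160.4  66. ] rho 38 step cm [-2.   0.5  0. ]
85     [610.1 146.   66. ] rho 45 step cm [-2.3 -0.7  0. ]
115    [617.9 120.7  66. ] rho 51 step cm [-1.6 -2.1  0. ]
145    [616.6 101.6  66. ] rho 35 step cm [-0.5 -1.8 -0. ]
back   [625.6 109.6  66. ] rho 35 step cm [-0.6  1.   0. ]
up     [625.6 109.6 125. ] rho 35 step cm [-0.   0.  -5.9]
need [-0.6 -2.  -2.4]
```

Request:
play_rows([
  {"tx": -0.2, "ty": -0.5, "tz": 0, "rx": 0, "ry": 0, "rz": 0},
  {"tx": -0.4, "ty": -1, "tz": 0, "rx": 0, "ry": 0, "rz": 0},
  {"tx": -0.5, "ty": -1.5, "tz": 0, "rx": 0, "ry": 0, "rz": 0},
  {"tx": -0.6, "ty": -1.9, "tz": 0, "rx": 0, "ry": 0, "rz": 0},
  {"tx": -0.6, "ty": -1.9, "tz": 0, "rx": 0, "ry": 0, "rz": 0},
])

```text
time: 9.07
eef_pos: [0.6152, 0.1005, 0.0416]
tcp_rot: [-0.513, -3.099, 0.002]
wrist_force: [0.2, 0.3, -0.3]
gripper_width: 0.0003
gripper_force: 0.0
```

```bash
python3 tip.py
```

```text
9.0667 [0.6152 0.1005 0.0416] [ 0.2  0.3 -0.3]
wrist 0.72 r 52 mm mark 6.04
top 0.74 r 10 mm mark -1.15
top 0.56 r 39 mm mark 6.25
side 0.57 r 58 mm mark 6.73
```

Request:
play_rows([
  {"tx": -0.5, "ty": 0.8, "tz": 0, "rx": 0, "ry": 0, "rz": 0},
  {"tx": -0.5, "ty": 0.8, "tz": -1, "rx": 0, "ry": 0, "rz": 0},
  {"tx": -0.5, "ty": 0.8, "tz": -4, "rx": 0, "ry": 0, "rz": 0},
  {"tx": -0.5, "ty": 0.8, "tz": -8, "rx": 0, "ry": 0, "rz": 0},
  {"tx": -0.5, "ty": 0.8, "tz": -12, "rx": 0, "ry": 0, "rz": 0},
])

```text
time: 9.78
eef_pos: [0.6225, 0.1086, 0.1628]
tcp_rot: [-0.511, -3.098, 0.001]
wrist_force: [1.3, -1.0, -1.2]
gripper_width: 0.0002
gripper_force: 0.0
```

Request:
play_rows([
  {"tx": 3.4, "ty": -0.6, "tz": 0, "rx": 0, "ry": 0, "rz": 0},
  {"tx": 6.8, "ty": -1.2, "tz": 0, "rx": 0, "ry": 0, "rz": 0},
  {"tx": 10.2, "ty": -1.8, "tz": 0, "rx": 0, "ry": 0, "rz": 0},
  {"tx": 13.4, "ty": -2.3, "tz": 0, "rx": 0, "ry": 0, "rz": 0},
  {"tx": 13.4, "ty": -2.3, "tz": 0, "rx": 0, "ry": 0, "rz": 0},
])

```text
time: 10.2
eef_pos: [0.4815, 0.1307, 0.1624]
tcp_rot: [-0.508, -3.094, 0.001]
wrist_force: [-0.9, 0.3, -0.4]
gripper_width: -0.0
gripper_force: 0.0
```

```bash
python3 tip.py; python3 - <<'E'
from h import *
s=ctrl.get_state();p=np.array(s['eef_pos']);T=R.from_rotvec(s['tcp_rot']).as_matrix();print(p)
im,K,V=cam('wrist')
for r in ctrl.mark_of('wrist','start_top')[:2]: print(r['confidence'],r['at'],[onz(r['at'],z,K,V) for z in(.06,.065,.07)])
print('to button',T.T@(np.array([.4879,.1313,p[2]])-p)*100)
for z in (.06,.07): print(proj(np.array([.4879,.1313,z]),K,V))
save('h.png',cv2.resize(im,(800,600)))
E
```

```text
10.2 [0.4815 0.1307 0.1624] [-0.9  0.3 -0.4]
side 0.72 r 48 mm mark 6.20
side 0.22 r 524 mm mark 7.80
[0.49044876 0.129543   0.16199564]
0.95 [256.2, 179.4] [array([0.49109018, 0.12790793, 0.06      ]), array([0.48969313, 0.12840697, 0.065     ]), array([0.48829608, 0.12890602, 0.07      ])]
to button [ 0.29789281  0.08421298 -0.00033916]
[258.52781724 175.17240129]
[258.56452028 178.18037778]
```

View pics/h.png

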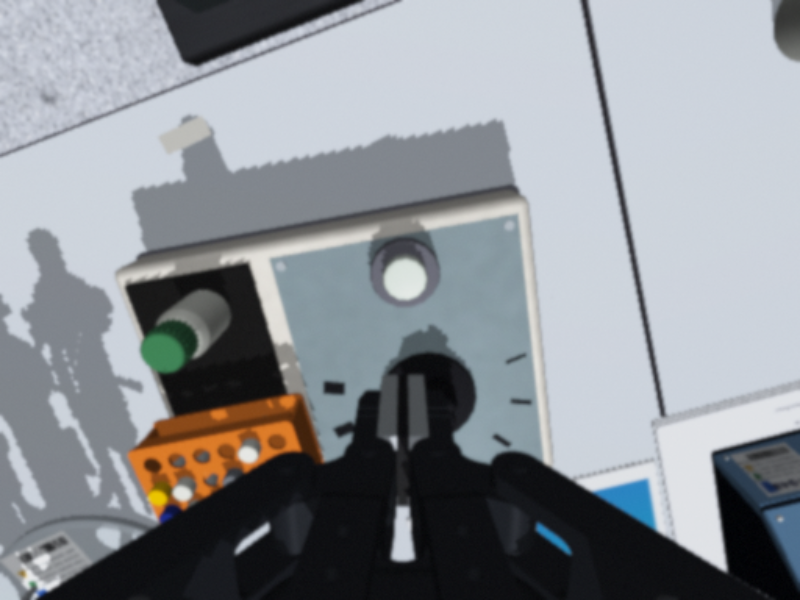

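The picture shows the button at (404,278), bottle and rack in place, and the dial hidden by the fingers (the wrist net read mark 6.04 just before I lifted). Now I'll lower onto the button.

Request:
play_rows([
  {"tx": 0.2, "ty": 0, "tz": 3, "rx": 0, "ry": 0, "rz": 0},
  {"tx": 0.2, "ty": 0, "tz": 6, "rx": 0, "ry": 0, "rz": 0},
  {"tx": 0.2, "ty": 0, "tz": 8.5, "rx": 0, "ry": 0, "rz": 0},
  {"tx": 0.2, "ty": 0, "tz": 10, "rx": 0, "ry": 0, "rz": 0},
  {"tx": 0.2, "ty": 0, "tz": 10, "rx": 0, "ry": 0, "rz": 0},
])

```text
time: 11.02
eef_pos: [0.4844, 0.1297, 0.0582]
tcp_rot: [-0.512, -3.092, 0.003]
wrist_force: [0.3, 0.3, 0.3]
gripper_width: 0.0005
gripper_force: 0.0
```

```bash
python3 tip.py; python3 - <<'E'
from h import *
im,K,V=cam('wrist')
for r in ctrl.mark_of('wrist','start_top')[:2]: print(r['confidence'],r['at'],onz(r['at'],.067,K,V))
E
```

```text
11.0167 [0.4844 0.1297 0.0582] [0.3 0.3 0.3]
wrist 0.24 r 96 mm mark -1.48
side 0.65 r 55 mm mark 6.50
0.86 [257.5, 229.6] [0.49000107 0.12959922 0.067     ]
```

Request:
play_rows([
  {"tx": 0, "ty": 0, "tz": 0.4, "rx": 0, "ry": 0, "rz": 0},
  {"tx": 0, "ty": 0, "tz": 0.8, "rx": 0, "ry": 0, "rz": 0},
  {"tx": 0, "ty": 0, "tz": 1, "rx": 0, "ry": 0, "rz": 0},
  {"tx": 0, "ty": 0, "tz": 1, "rx": 0, "ry": 0, "rz": 0},
])

```text
time: 11.75
eef_pos: [0.4862, 0.1302, 0.051]
tcp_rot: [-0.512, -3.098, 0.001]
wrist_force: [-1.2, 0.8, 0.2]
gripper_width: -0.0003
gripper_force: 0.0
```

Request:
play_rows([
  {"tx": 0, "ty": 0, "tz": 0.2, "rx": 0, "ry": 0, "rz": 0},
  {"tx": 0, "ty": 0, "tz": 0.4, "rx": 0, "ry": 0, "rz": 0},
  {"tx": 0, "ty": 0, "tz": 0.5, "rx": 0, "ry": 0, "rz": 0},
  {"tx": 0, "ty": 0, "tz": 0.5, "rx": 0, "ry": 0, "rz": 0},
])

```text
time: 12.08
eef_pos: [0.4867, 0.1302, 0.0464]
tcp_rot: [-0.512, -3.099, 0.0]
wrist_force: [0.1, 0.8, -0.3]
gripper_width: -0.0001
gripper_force: 0.0
```

Request:
play_rows([
  {"tx": -0.2, "ty": 0, "tz": 0.2, "rx": 0, "ry": 0, "rz": 0},
  {"tx": -0.2, "ty": 0, "tz": 0.4, "rx": 0, "ry": 0, "rz": 0},
  {"tx": -0.2, "ty": 0, "tz": 0.5, "rx": 0, "ry": 0, "rz": 0},
  {"tx": -0.2, "ty": 0, "tz": 0.5, "rx": 0, "ry": 0, "rz": 0},
])

```text
time: 12.42
eef_pos: [0.4885, 0.1295, 0.0414]
tcp_rot: [-0.513, -3.099, 0.0]
wrist_force: [-0.1, -0.1, 0.3]
gripper_width: -0.0002
gripper_force: 0.0
```

Request:
play_rows([
  {"tx": 0, "ty": 0, "tz": 0.2, "rx": 0, "ry": 0, "rz": 0},
  {"tx": 0, "ty": 0, "tz": 0.4, "rx": 0, "ry": 0, "rz": 0},
  {"tx": 0, "ty": 0, "tz": 0.4, "rx": 0, "ry": 0, "rz": 0},
])

```text
time: 12.67
eef_pos: [0.489, 0.1296, 0.0376]
tcp_rot: [0.513, 3.099, 0.0]
wrist_force: [-0.6, 0.5, 1.1]
gripper_width: 0.0001
gripper_force: 1.0
```

Request:
play_rows([
  {"tx": 0, "ty": 0, "tz": 0.2, "rx": 0, "ry": 0, "rz": 0},
  {"tx": 0, "ty": 0, "tz": 0.3, "rx": 0, "ry": 0, "rz": 0},
  {"tx": 0, "ty": 0, "tz": 0.3, "rx": 0, "ry": 0, "rz": 0},
])

```text
time: 12.92
eef_pos: [0.489, 0.1296, 0.0348]
tcp_rot: [0.512, 3.099, 0.0]
wrist_force: [-0.2, 0.9, 2.2]
gripper_width: -0.0001
gripper_force: 1.6
```

Request:
play_rows([
  {"tx": 0, "ty": 0, "tz": 0.1, "rx": 0, "ry": 0, "rz": 0},
  {"tx": 0, "ty": 0, "tz": 0.2, "rx": 0, "ry": 0, "rz": 0},
  {"tx": 0, "ty": 0, "tz": 0.2, "rx": 0, "ry": 0, "rz": 0},
])

```text
time: 13.17
eef_pos: [0.489, 0.1296, 0.0336]
tcp_rot: [0.512, 3.099, 0.0]
wrist_force: [-1.7, -0.3, 9.5]
gripper_width: -0.0003
gripper_force: 4.2
```

Request:
play_rows([
  {"tx": 0, "ty": 0, "tz": 0.1, "rx": 0, "ry": 0, "rz": 0},
  {"tx": 0, "ty": 0, "tz": 0.1, "rx": 0, "ry": 0, "rz": 0},
  {"tx": 0, "ty": 0, "tz": 0.1, "rx": 0, "ry": 0, "rz": 0},
])

```text
time: 13.42
eef_pos: [0.4891, 0.1296, 0.0334]
tcp_rot: [0.512, 3.098, 0.001]
wrist_force: [-3.8, -1.0, 15.1]
gripper_width: -0.0
gripper_force: 7.5
```

Request:
play_rows([
  {"tx": 0, "ty": 0, "tz": -0.2, "rx": 0, "ry": 0, "rz": 0},
  {"tx": 0, "ty": 0, "tz": -0.2, "rx": 0, "ry": 0, "rz": 0},
])

```text
time: 13.58
eef_pos: [0.489, 0.1296, 0.0344]
tcp_rot: [0.512, 3.098, 0.001]
wrist_force: [-0.3, -0.4, 3.4]
gripper_width: -0.0001
gripper_force: 1.7
```

Request:
play_rows([
  {"tx": 0, "ty": 0, "tz": -0.1, "rx": 0, "ry": 0, "rz": 0},
  {"tx": 0, "ty": 0, "tz": -0.1, "rx": 0, "ry": 0, "rz": 0},
])

```text
time: 13.75
eef_pos: [0.489, 0.1296, 0.0348]
tcp_rot: [0.513, 3.099, 0.0]
wrist_force: [0.2, 0.3, 4.1]
gripper_width: -0.0002
gripper_force: 1.6
```

Request:
play_rows([
  {"tx": 0, "ty": 0, "tz": -0.1, "rx": 0, "ry": 0, "rz": 0},
  {"tx": 0, "ty": 0, "tz": -0.1, "rx": 0, "ry": 0, "rz": 0},
])

```text
time: 13.92
eef_pos: [0.489, 0.1296, 0.0357]
tcp_rot: [0.513, 3.099, 0.0]
wrist_force: [0.9, 0.4, 3.3]
gripper_width: 0.0002
gripper_force: 1.4
```

Request:
play_rows([
  {"tx": 0, "ty": 0, "tz": -0.1, "rx": 0, "ry": 0, "rz": 0},
  {"tx": 0, "ty": 0, "tz": -0.1, "rx": 0, "ry": 0, "rz": 0},
])

```text
time: 14.08
eef_pos: [0.489, 0.1296, 0.0367]
tcp_rot: [0.513, 3.099, 0.0]
wrist_force: [0.5, -0.4, 2.2]
gripper_width: -0.0002
gripper_force: 1.2
```

The force rose smoothly to about 4 N over roughly 6 mm and then hit a hard stop, so the button went fully down. I'll lift clear and check the dial.

Request:
play_rows([
  {"tx": 0, "ty": 0, "tz": -1, "rx": 0, "ry": 0, "rz": 0},
  {"tx": 0, "ty": 0, "tz": -4, "rx": 0, "ry": 0, "rz": 0},
  {"tx": 0, "ty": 0, "tz": -8, "rx": 0, "ry": 0, "rz": 0},
  {"tx": 0, "ty": 0, "tz": -12, "rx": 0, "ry": 0, "rz": 0},
  {"tx": 0, "ty": 0, "tz": -16, "rx": 0, "ry": 0, "rz": 0},
])

```text
time: 14.5
eef_pos: [0.4874, 0.1295, 0.1984]
tcp_rot: [-0.512, -3.097, 0.001]
wrist_force: [0.7, 0.6, 0.1]
gripper_width: 0.0002
gripper_force: 0.0
```

Request:
play_rows([
  {"tx": -2, "ty": 1, "tz": -3.5, "rx": 0, "ry": 0, "rz": 0},
  {"tx": -4, "ty": 2, "tz": -7, "rx": 0, "ry": 0, "rz": 0},
  {"tx": -6, "ty": 3, "tz": -10, "rx": 0, "ry": 0, "rz": 0},
  {"tx": -7, "ty": 4, "tz": -12, "rx": 0, "ry": 0, "rz": 0},
  {"tx": -7, "ty": 4, "tz": -12, "rx": 0, "ry": 0, "rz": 0},
])

```text
time: 14.92
eef_pos: [0.5719, 0.1459, 0.3212]
tcp_rot: [0.511, 3.091, 0.005]
wrist_force: [-0.2, 0.7, 0.7]
gripper_width: 0.0001
gripper_force: 0.0
```

```bash
sleep 0; python3 tip.py; python3 - <<'E'
from h import *
im,K,V=cam('wrist')
for l,z in (('start_top',.067),('tube_rack_1',.055),('dropper_1',.055)):
    for r in ctrl.mark_of('wrist',l)[:1]: print(l,r['confidence'],onz(r['at'],z,K,V).round(3))
p=proj(np.array([.56,.1,.06]),K,V);x,y=int(p[0]),int(p[1]);y0,x0=max(0,y-90),max(0,x-130)
save('i.png',cv2.resize(im[y0:y0+180,x0:x0+240],None,fx=3.3,fy=3.3,interpolation=cv2.INTER_CUBIC))
E
```

```text
14.9167 [0.5719 0.1459 0.3212] [-0.2  0.7  0.7]
wrist 0.65 r 55 mm mark 5.90
top 0.6 r 36 mm mark 6.25
side 0.76 r 48 mm mark 6.46
start_top 0.67 [0.485 0.127 0.067]
tube_rack_1 0.97 [ 0.569 -0.015  0.055]
dropper_1 0.8 [0.471 0.005 0.055]
```

View pics/i.png

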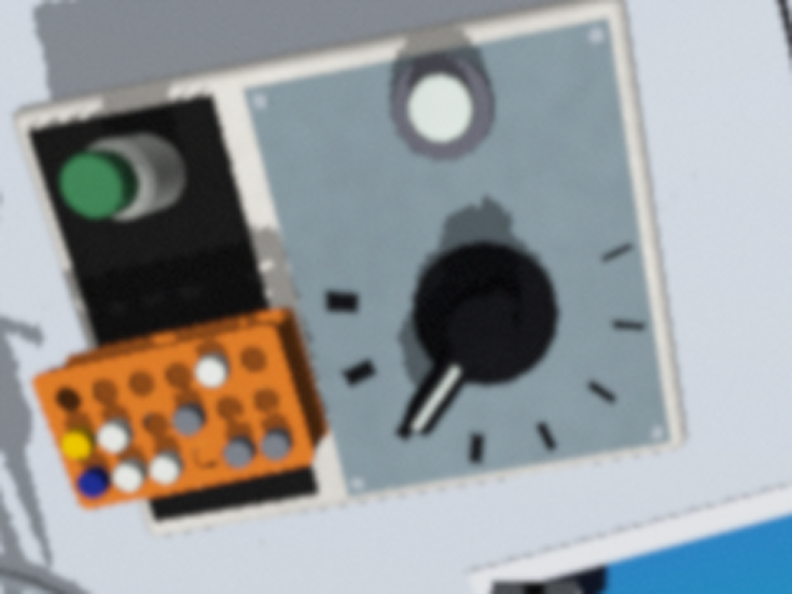

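The picture shows the pointer at mark 6 (its end at (410,430) covers that mark; marks 1–5 and 7–8 are visible), the button up at (440,108), and rack and bottle in place. The arm is clear of everything.

```bash
python3 -c "
from station import ctrl
print(ctrl.job_done())"
```

```text
the job is handed in; nothing more can be done
None
```

The selector was pushed click by click from mark 1 to mark 6, the start button was pressed fully down once and released, the rack and bottle stayed in place, and the job is handed in.

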